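# Wedge the washed key back into the cask's wooden tap

## Task

Put the washed wooden key back into the tap of the oak cask: set it down in the tap's upright hole with its flat thumb-piece in line with the spout, then press lightly and turn it a quarter turn under the push, working it back and forth a little if need be, until it is wedged with its shoulder less than 4 mm above the tap and the thumb-piece crosswise (tap shut), and let go. A straight push will not seat it: feel the force and keep it under about 15 N, or the tap is levered loose in the cask. Leave the brush, cup, tamper and jar where they stand.

Things in the scene. Friction and masses are not known exactly. Their poses are not given: they have to be found in the camera images.
- cask: Oak cask, 220 mm long, 160 mm across, lying on a cradle on the steel shelf (shelf top 80 mm above the work surface). Origin on the shelf under its middle; x runs along the cask, the tap sticks out of the end towards -x, z is up. Its top is 190 mm above the shelf, its end face 90 mm from the axis of the tap's hole. Cask, shelf and stand are fixed.
- tap (a joint): The wooden tap is only driven into the cask's head; leaning on it levers it loose. Value: its sag (rad) about the head, 90 mm from the hole's axis; 0 at the start. It holds against about 16 N on the key, down, and then gives way; beyond 0.02 rad (2 mm at the hole) it is spoilt.
- tap_mouth (a point): Centre of the mouth of the upright tapered hole in the tap, in the top of its round boss (43 mm across, 46 mm high), 93 mm above the shelf; axes as the cask (x along the tap, z up). The hole goes right through: 21 mm across at the mouth, 16 mm at the foot. Its walls are springy: a seated key meets about 30 N per mm of side shift.
- spout_end (a point): End of the tap's spout, at the tap's mid height: 53 mm from the hole's axis towards the cask's -x and 23 mm below the mouth.
- key_grip (a point): Centre of the flat thumb-piece on top of the wooden key: 42 mm long (key x), 12 mm thick (key y: grip across this), 36 mm high (z, up). The key, about 80 g, stands upright in one of the stand's two holes, shoulder on the stand's top, pointing any way. Thumb-piece parallel to the tap = open (in line), square to it = shut (crosswise); either way round is the same.
- key_shoulder (a point): Centre of the underside of the key's round shoulder (34 mm across, 7 mm thick), 32 mm below key_grip, same axes. Below it the tapered shank reaches 68 mm down, 23 mm across under the shoulder, 15.6 mm at the tip, with the hole's taper; the cones first touch with the shoulder 18 mm above the mouth.
- key_tip (a point): Tip of the key's shank, 68 mm below key_shoulder. Pushed straight down into the tap it sticks: shoulder still 13 mm up at 6 to 8 N and 9 to 11 mm up at 16 N. Turned under a steady push of 12 to 14 N the friction lets go and it creeps on down, to 5 to 7 mm in a quarter turn, further when worked back and forth by 15 degrees; it stays wedged when let go. Turning takes up to 0.4 N m.
- stand: Plywood drying stand, 56 mm (x) by 150 mm (y), 78 mm high, fixed on the shelf; origin under its centre. Two round holes, 26 mm across and 74 mm deep, 45 mm either side of the centre along y: one holds the key, the other the brush.
- brush_mid (a point): Cleaning brush hanging bristles down in the other hole of the stand; round knob handle 22 mm across that rises 48 mm above the stand. Point 20 mm above the stand's top. Leave alone.
- cup_mid (a point): Red ceramic espresso cup, 62 mm across, 58 mm high, small handle, standing on the shelf beside the tap. Point at mid height. Leave alone.
- tamper_mid (a point): Wooden tamper with a steel foot 58 mm across, 89 mm high, standing on the shelf. Point at mid height. Leave alone.
- jar_mid (a point): Frosted glass jar with a metal twist cap, 86 mm across, 124 mm high, standing on the shelf at the cask's far end from the tap. Point at mid height. Leave alone.
Mind the look-alikes: they are no part of the job. What is shaped like the part that bears key_grip but green or purple is not meant.

How it is judged:
By the outcome, as a careful person would: the job done as asked, in the order asked, and still so for the second after the job is handed in, with the robot touching nothing.
It also fails if it takes over 72 s, if anything falls off the work surface, if the arm or the gripper's body presses on something with over 40 N, if the wrist force passes 120 N, or if a joint passes its speed limit or range.

## Robot

A 6-joint arm with a two-finger parallel gripper is mounted at the origin on the work surface. World frame = base frame: x ahead of the robot, y to its left, z up, the work surface at z = 0. Lengths are in m, angles in rad, forces in N, time in s.
With the tool pointing down it reaches from about 0.35 to 0.975 m from the base axis. Payload 4.9 kg.
Tool frame: the origin (TCP) lies at the very end of the fingers, on their centre line; the grasp point (between the pads) lies 19 mm behind it; z points along the fingers, y is the line along which they close (so a half turn about z gives the same grasp; the last joint's range is limited). The gripper opens to 85 mm and grips with 20 to 120 N. Pads are 22 mm wide; open, the fingers measure 114 mm over their backs; the gripper's body (76 mm by 85 mm) begins 54 mm behind the grasp point. The pads swing forward as they close: fully open they stand 13 mm farther back than shut.
Start: joints at [1.002, 0.053, 1.613, -0, 1.476, -0.119], TCP at [0.272, 0.563, 0.231] pointing down, gripper open.
Joint ranges: [-3.01, 3.01], [-1.01, 2.22], [0.06, 2.58], [-1.02, 4.17], [0.09, 2.62], [-3.14, 3.14]. Speed limits (rad/s): [2.57, 2.57, 3.14, 3.14, 3.14, 3.14].

## Interface

Orientations are given as a unit quaternion [w, x, y, z].
In Python, from plant import manip gives the robot as it stands.
- The arm moves only by the tool play_rows, never from a script. Its argument "series" is a list that holds one entry, the list of rows, each a list of 7 numbers: the shift along the world's x, y, z in m, then the turn, a rotation vector about the world's x, y, z in degrees, then the opening, from 0 (shut) to 1 (fully open). In form: [[[dx, dy, dz, rx, ry, rz, grip], ...]]. A call has 1 to 10 rows; each row shifts and turns the commanded pose from where the row before left it; what a row does not reach is not made up. A row lasts 1/10 s, in which the tool goes at most 50 mm and 8.59 degrees, less where a joint would pass 70% of its speed; a pose out of reach is approached as far as the arm can. A call with a gripper value outside its range is refused whole. The fingers move at their own pace and stop on an object; the grip force is fixed at half the most. Time passes only in rows, so rows that do not move let the fingers close. It gives the time, the measured TCP pose, the force, the opening and the grip force at its end, in the units of the state.
- manip.state(): the state, without advancing time (a new reading comes with each control period).
- manip.grab_frame(name): name is "side" or "top"; returns a dict with "frame" (400x640x3 uint8, blue, green, red), "mtx" (3x3 intrinsics, pixels), "R" (3x3) and "t" (3): a world point X has camera coordinates R X + t. Camera axes: x right, y down, z forward; pixel columns grow to the right and rows downward; lengths in m; the calibration is good to about 2 mm. A picture is of the moment at which its call begins. There is no depth.
- manip.job_done(): hands the job in; it is judged then, once.
The state is a dict: "time": time; "joint_pos": joint angles; "joint_vel": joint speeds; "joint_efforts": joint torques, N m; "tool_pos": TCP position; "tool_rot": TCP orientation; "contact_force": force on the tool from outside, world axes, zero at the start; "ft_torque": the same for the moment, N m; "gripper_width": opening from 0.0 (shut) to 1.0 (fully open); "grasp_force": force on a finger pad.
Only numpy, scipy, OpenCV 4.12 (cv2) and the standard library are available. Lean on these libraries where they do the work, as an engineer would, in place of code of your own. Each camera call takes 0.05 s, during which the arm holds its last target. There are 200 camera calls.

## Working session

There is one attempt and no reset: what is moved stays moved. The work goes in short steps, Python scripts to look and compute and a tool call to move; the robot and the scene stay as the last step left them, time stands still between calls to the robot, and variables do not carry over. Pictures are saved under pics/ and viewed, at most 10 in all, crops included, and the job is handed in when it is done.

Besides the shell and the picture viewer there is one more tool, called after ">>>" in YAML: its name, and indented under it one key for each argument. play_rows: Moves the arm, as the interface text tells. Its arguments: {"type":"object","properties":{"series":{"type":"array"}},"required":["series"]}

```bash
mkdir -p pics
cat > h.py <<'E'
import numpy as np, cv2
from plant import manip
def grab(n):
    g=manip.grab_frame(n); return g["frame"],np.array(g["mtx"]),np.array(g["R"]),np.array(g["t"]).ravel()
def ray(px,K,R,t):
    d=R.T@np.linalg.solve(K,[px[0],px[1],1.]); return -R.T@t,d/np.linalg.norm(d)
def onz(px,z,K,R,t):
    c,d=ray(px,K,R,t); return c+d*(z-c[2])/d[2]
def proj(X,K,R,t):
    p=K@(R@np.array(X)+t); return p[:2]/p[2]
def tri(p1,c1,p2,c2):
    a,d=ray(p1,*c1); b,e=ray(p2,*c2)
    s=np.linalg.lstsq(np.array([d,-e]).T,b-a,rcond=None)[0]
    P,Q=a+s[0]*d,b+s[1]*e; return (P+Q)/2,np.linalg.norm(P-Q)
E
python3 - <<'E'
from h import *
for n in("side","top"):
    f,K,R,t=grab(n); cv2.imwrite(f"pics/{n}0.png",f); print(n,(-R.T@t).round(3),R[2].round(2),K[0,0])
print(manip.state())
E
```

```text
side [ 0.165 -1.077  0.815] [ 0.28  0.82 -0.5 ] 443.0336088723444
top [ 0.28  -0.003  1.463] [ 0.19 -0.02 -0.98] 364.1764164063332
{'time': 0.1, 'joint_pos': array([ 1.00199153e+00,  5.33178573e-02,  1.61416497e+00,  2.35575279e-05,
        1.47598376e+00, -1.19027266e-01]), 'joint_vel': array([ 0.00053462, -0.00020199, -0.00544416,  0.00015126, -0.00094956,
        0.00049433]), 'joint_efforts': array([ 8.55388225e-04, -3.94896662e+01, -3.71367109e+01, -1.21076264e-04,
        3.85542095e-03, -2.97869633e-05]), 'tool_pos': array([0.27143247, 0.56235875, 0.23016426]), 'tool_rot': array([-3.26959836e-04,  2.22998930e-01,  9.74818239e-01, -8.78142007e-04]), 'contact_force': array([ 0.71040263,  0.19638879, -0.16916913]), 'ft_torque': array([-0.03460758,  0.01709162, -0.01811264]), 'grasp_force': 0.0, 'gripper_width': 0.9966627393691253}
```

View pics/side0.png

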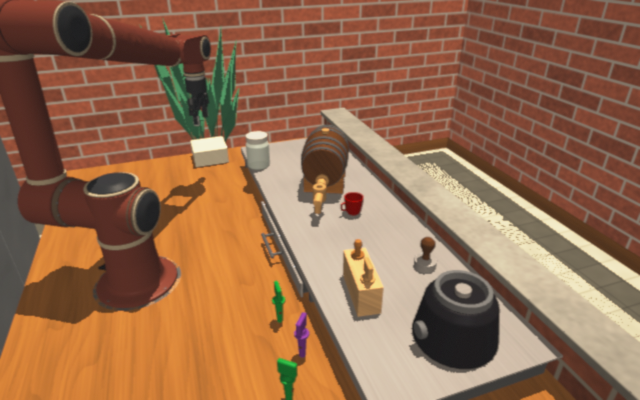

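View pics/top0.png

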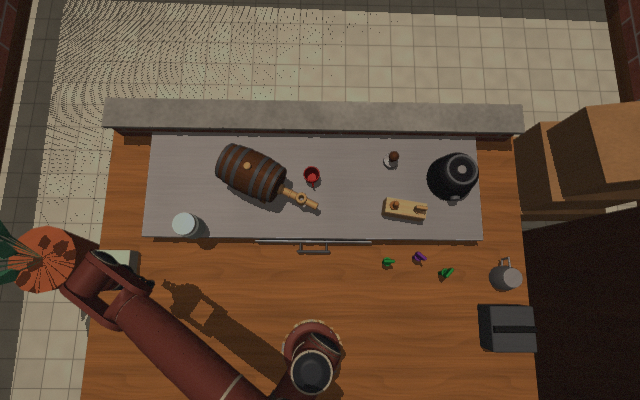

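The side view shows the tap at (320,190), the stand at (362,280) with two upright pieces at (358,248) and (368,270), and green and purple look-alikes at (278,302), (302,335) and (288,375). In the top view the tap hole is at about (301,198). The stand is at (405,208), with pieces at (395,205) and (420,210).

Run:
```python
from h import *
s=cv2.imread("pics/side0.png");t=cv2.imread("pics/top0.png")
c=lambda f,x,y,w,h,k:cv2.resize(f[y:y+h,x:x+w],None,fx=k,fy=k,interpolation=cv2.INTER_CUBIC)
a=np.hstack([c(s,335,230,57,43*2,7)[:300*2][:600],c(t,375,190,57,43,7)[:301]]) if 0 else None
A=c(s,335,230,57,86,7)[:600,:399]; B=np.vstack([c(t,378,192,57,43,7)[:300],c(t,275,180,57,43,7)[:300]])
cv2.imwrite("pics/crop1.png",np.hstack([A[:600],B[:600]]))
```

```text
(no output)
```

View pics/crop1.png

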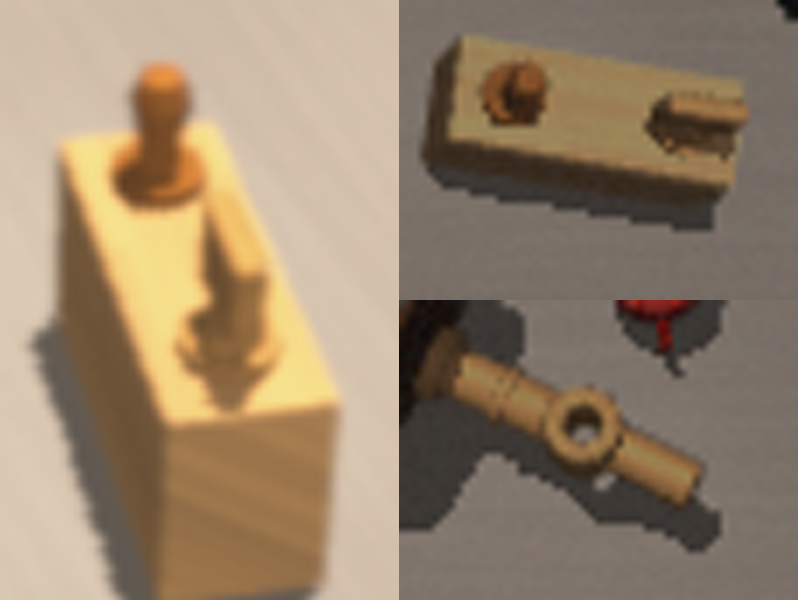

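The candidates are the natural-wood flat thumb-piece in the stand at top (421,208) / side (369,268), which is the key, and the round-knob brush at top (395,205) / side (358,248). The green pieces at (278,302) and (288,375) and the purple one at (302,335) are the wrong colour. The crop confirms the flat piece. Next I turn the pixels into positions.

Run:
```python
from h import *
f,*T=grab("top"); g,*S=grab("side")
b=lambda x,y:((x-399)/7+378-.43,y/7+192-.43); m=lambda x,y:((x-399)/7+275-.43,(y-300)/7+180-.43); s=lambda x,y:(x/7+335-.43,y/7+230-.43)
o=lambda n,v:print(n,np.round(v,4))
st=[onz(b(*p),.158,*T) for p in((462,38),(745,80),(723,188),(447,135))]
for p in st:o("stand",p)
o("c",np.mean(st,0)); o("len",[np.linalg.norm(st[i]-st[i-1]) for i in range(4)])
k1,k2=onz(b(668,107),.208,*T),onz(b(746,113),.208,*T); o("thumb ends",[*k1,*k2]); o("mid",(k1+k2)/2); o("ang",np.degrees(np.arctan2(*(k2-k1)[1::-1])))
k1,k2=onz(s(217,197),.208,*S),onz(s(250,272),.208,*S); o("S thumb ends",[*k1,*k2]); o("mid",(k1+k2)/2);o("ang",np.degrees(np.arctan2(*(k2-k1)[1::-1])))
o("shoulder S",onz(s(229,345),.163,*S)); o("brush T tri",onz(b(515,93),.158,*T)); o("brushS",onz(s(158,180),.158,*S))
o("mouth",onz(m(584,428),.173,*T)); 
h=onz(m(584,428),.173,*T); e=onz(m(692,482),.150,*T); o("spout",e); o("d",np.linalg.norm((e-h)[:2])); o("ang",np.degrees(np.arctan2(*(e-h)[1::-1])))
# tap axis via top-of-tube centreline
# mouth in side view crop
p=proj(h,*S); o("mouth in side",p); x,y=(p-25).astype(int)
A=cv2.resize(g[y:y+50,x:x+50],None,fx=10,fy=10,interpolation=cv2.INTER_CUBIC); cv2.imwrite("pics/tapS.png",A); print(x,y)
```

```text
stand [ 0.5672 -0.2716  0.158 ]
stand [ 0.5465 -0.4201  0.158 ]
stand [ 0.489  -0.4057  0.158 ]
stand [ 0.5153 -0.2623  0.158 ]
c [ 0.5295 -0.3399  0.158 ]
len [0.0527 0.1499 0.0593 0.1458]
thumb ends [ 0.522  -0.3644  0.208   0.5194 -0.4038  0.208 ]
mid [ 0.5207 -0.3841  0.208 ]
ang -93.7785
S thumb ends [ 0.5196 -0.3672  0.208   0.5134 -0.4048  0.208 ]
mid [ 0.5165 -0.386   0.208 ]
ang -99.3283
shoulder S [ 0.5173 -0.3859  0.163 ]
brush T tri [ 0.5381 -0.2986  0.158 ]
brushS [ 0.5337 -0.293   0.158 ]
mouth [0.5568 0.0424 0.173 ]
spout [ 0.5335 -0.014   0.15  ]
d 0.0609
ang -112.4899
mouth in side [319.7554 186.5163]
294 161
```

View pics/tapS.png

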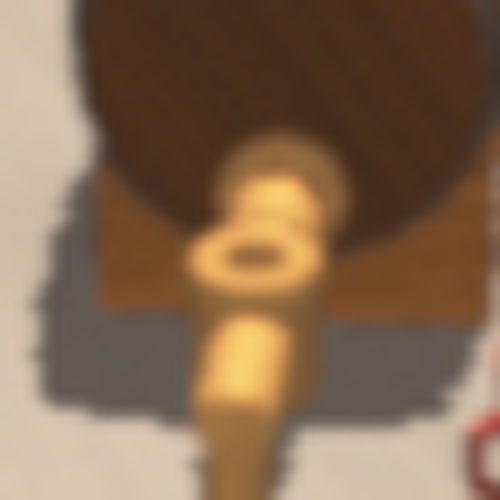

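The side view agrees: the boss mouth centre at about (319.3,186.2) matches the top-view estimate to within 0.5 px. Now I go over to the stand.

>>> play_rows:
  series:
    - [[0, 0, 0.05, 0, 0, 0, 1], [0.0, 0, 0.05, 0, 0, 0, 0.6], [0.0124, -0.047, 0, 0, 0, -4, 0.6], [0.0124, -0.047, 0, 0, 0, -4, 0.6], [0.0124, -0.047, 0, 0, 0, -4, 0.6], [0.0124, -0.047, 0, 0, 0, -4, 0.6], [0.0124, -0.047, 0, 0, 0, -4, 0.6], [0.0124, -0.047, 0, 0, 0, -4, 0.6], [0.0124, -0.047, 0, 0, 0, -4, 0.6], [0.0124, -0.047, 0, 0, 0, -4, 0.6]]

```text
time: 1.2
tool_pos: [0.3708, 0.185, 0.3312]
tool_rot: [0.0, 0.484, 0.875, 0.0]
contact_force: [1.3, -0.6, -0.2]
gripper_width: 0.598
grasp_force: 0.0
```

>>> play_rows:
  series:
    - [[0.0124, -0.047, 0, 0, 0, -4, 0.6], [0.0124, -0.047, 0, 0, 0, -4, 0.6], [0.0124, -0.047, 0, 0, 0, -4, 0.6], [0.0124, -0.047, 0, 0, 0, -4, 0.6], [0.0124, -0.047, 0, 0, 0, -4, 0.6], [0.0124, -0.047, 0, 0, 0, -4, 0.6], [0.0124, -0.047, 0, 0, 0, -4, 0.6], [0.0124, -0.047, 0, 0, 0, -3, 0.6], [0.0124, -0.047, 0, 0, 0, 0, 0.6], [0, 0, 0, 0, 0, 0, 0.6]]

```text
time: 2.2
tool_pos: [0.4825, -0.2407, 0.3295]
tool_rot: [-0.001, 0.701, 0.713, -0.001]
contact_force: [-0.4, 0.9, -0.9]
gripper_width: 0.599
grasp_force: 0.0
```

Run:
```python
from h import *
from scipy.spatial.transform import Rotation as Ro
f,*T=grab("top"); g,*S=grab("side")
s=manip.state(); w=s["tool_rot"]; M=Ro.from_quat(np.roll(w,-1)).as_matrix()
print(s["tool_pos"].round(4),M.round(3),s["contact_force"].round(2),s["gripper_width"])
m=lambda x,y:((x-399)/7+275-.43,(y-300)/7+180-.43)
print("mouth tri",tri(m(584,428),T,(319.25,186.15),S))
a,b=onz(m(475,380),.16,*T),onz(m(688,479),.16,*T);print(a,b,np.degrees(np.arctan2(*(b-a)[1::-1])))
q=lambda x,y:(x/10+294-.45,y/10+161-.45)
c=onz(q(285,185),.16,*S);d=onz(q(243,370),.16,*S);print(c,d,np.degrees(np.arctan2(*(d-c)[1::-1])))
# side view: key thumb mid
p=proj([.5195,-.385,.19],*S).astype(int);x,y=p-[30,45]
A=cv2.resize(g[y:y+75,x:x+60],None,fx=8,fy=8,interpolation=cv2.INTER_CUBIC);cv2.imwrite("pics/k2.png",A);print(x,y)
```

```text
[ 0.4823 -0.2369  0.3304] [[-0.02   1.    -0.001]
 [ 1.     0.02   0.001]
 [ 0.001 -0.001 -1.   ]] [1.06 0.02 0.05] 0.6000912393456189
mouth tri (array([0.55586248, 0.04243329, 0.17457055]), np.float64(0.0012351494401575819))
[0.58459295 0.10033838 0.16      ] [ 0.53313751 -0.01177605  0.16      ] -114.65297686250189
[0.58846141 0.10978549 0.16      ] [0.53641956 0.0021555  0.16      ] -115.80495202596123
338 223
```

View pics/k2.png

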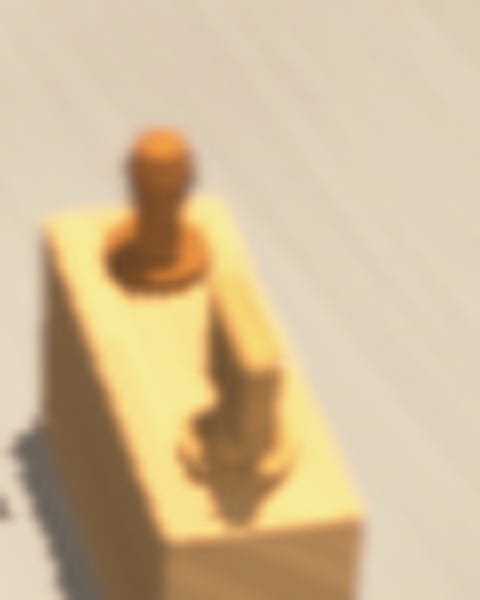

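The side view shows the key alone near the stand's near end. Its thumb-piece top runs from about (366,257) to (370.5,268.3), and the brush is clear of it. Move over it.

Run:
```python
from h import *
f,*T=grab("top"); g,*S=grab("side")
q=lambda x,y:(x/8+338-.44,y/8+223-.44)
a,b=onz(q(227,276),.208,*S),onz(q(264,365),.208,*S);print(a,b,(a+b)/2,np.linalg.norm(a-b),np.degrees(np.arctan2(*(b-a)[1::-1])))
print("shoulder",onz(q(238,460),.162,*S))
```

```text
[ 0.52132767 -0.36533891  0.208     ] [ 0.51431161 -0.40423801  0.208     ] [ 0.51781964 -0.38478846  0.208     ] 0.03952675818183228 -100.22426256950085
shoulder [ 0.5162023  -0.38861942  0.162     ]
```

>>> play_rows:
  series:
    - [[0.012, -0.047, 0, 0, 0, -3, 0.6], [0.012, -0.047, 0, 0, 0, -3, 0.6], [0.012, -0.047, 0, 0, 0, -2, 0.6], [0.0, -0.003, -0.02, 0, 0, 0, 0.6], [0, 0, -0.03, 0, 0, 0, 0.6], [0, 0, 0, 0, 0, 0, 0.6], [0, 0, 0, 0, 0, 0, 0.6]]

```text
time: 3.1
tool_pos: [0.5187, -0.3787, 0.2815]
tool_rot: [-0.0, 0.747, 0.665, 0.0]
contact_force: [0.1, 0.1, -0.0]
gripper_width: 0.603
grasp_force: 0.0
```

Run:
```python
from h import *
f,*T=grab("top"); g,*S=grab("side"); print(manip.state()["tool_pos"])
x,y=(proj([.519,-.385,.22],*S)-[30,55]).astype(int);u,v=(proj([.519,-.385,.22],*T)-[25,25]).astype(int)
A=cv2.resize(g[y:y+95,x:x+60],(378,598),interpolation=cv2.INTER_CUBIC);B=cv2.resize(f[v:v+50,u:u+50],(400,400),interpolation=cv2.INTER_CUBIC)
B=np.vstack([B,np.zeros((198,400,3),np.uint8)]);cv2.imwrite("pics/k3.png",np.hstack([A,B]));print(x,y,u,v)
```

```text
[ 0.51930138 -0.37967754  0.28391888]
339 203 397 182
```

View pics/k3.png

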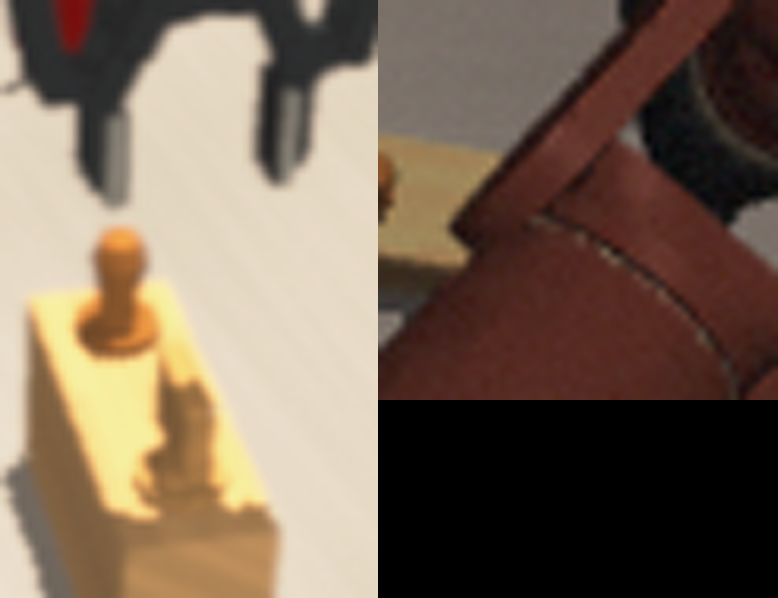

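The fingers stand either side of the thumb-piece's line, at about (358,235) and (383,232) in the side view. Go down and close.

>>> play_rows:
  series:
    - [[0, -0.005, -0.03, 0, 0, -1, 0.6], [0, 0, -0.03, 0, 0, 0, 0.6], [0, 0, -0.025, 0, 0, 0, 0.6], [0, 0, -0.022, 0, 0, 0, 0.6], [0, 0, 0, 0, 0, 0, 0.6], [0, 0, 0, 0, 0, 0, 0.4], [0, 0, 0, 0, 0, 0, 0.3], [0, 0, 0, 0, 0, 0, 0.2], [0, 0, 0, 0, 0, 0, 0], [0, 0, 0, 0, 0, 0, 0]]

```text
time: 4.2
tool_pos: [0.5193, -0.3859, 0.1766]
tool_rot: [0.002, 0.753, 0.658, 0.0]
contact_force: [-0.3, 1.4, 5.8]
gripper_width: 0.13
grasp_force: 59.6
```

>>> play_rows:
  series:
    - [[0, 0, 0, 0, 0, 0, 0], [0, 0, 0, 0, 0, 0, 0], [0, 0, 0, 0, 0, 0, 0], [0, 0, 0, 0, 0, 0, 0]]

```text
time: 4.6
tool_pos: [0.5193, -0.3858, 0.1766]
tool_rot: [0.002, 0.753, 0.658, 0.0]
contact_force: [-0.1, 0.8, 6.4]
gripper_width: 0.131
grasp_force: 59.6
```

>>> play_rows:
  series:
    - [[0, 0, 0.005, 0, 0, 0, 0], [0, 0, 0.01, 0, 0, 0, 0], [0, 0, 0.03, 0, 0, 0, 0], [0, 0, 0.04, 0, 0, 0, 0], [0, 0, 0.04, 0, 0, 0, 0], [0, 0, 0.03, 0, 0, 0, 0], [0, 0, 0.0, 0, 0, 0, 0], [0, 0, 0, 0, 0, 0, 0]]

```text
time: 5.4
tool_pos: [0.5186, -0.3853, 0.3299]
tool_rot: [0.001, 0.753, 0.658, 0.0]
contact_force: [-0.4, -0.2, -0.7]
gripper_width: 0.125
grasp_force: 59.5
```

>>> play_rows:
  series:
    - [[0.004, 0.043, 0, 0, 0, -2, 0], [0.004, 0.043, 0, 0, 0, -2, 0], [0.004, 0.043, 0, 0, 0, -2, 0], [0.004, 0.043, 0, 0, 0, -2, 0], [0.004, 0.043, 0, 0, 0, -2, 0], [0.004, 0.043, 0, 0, 0, -2, 0], [0.004, 0.043, 0, 0, 0, -2, 0], [0.004, 0.043, 0, 0, 0, -2, 0], [0.004, 0.043, 0, 0, 0, -1, 0], [0.001, 0.041, 0, 0, 0, 0, 0]]

```text
time: 6.4
tool_pos: [0.5544, 0.0447, 0.326]
tool_rot: [-0.001, 0.842, 0.539, -0.002]
contact_force: [-0.1, 0.5, -2.1]
gripper_width: 0.129
grasp_force: 59.4
```

>>> play_rows:
  series:
    - [[0, 0, 0, 0, 0, 0, 0], [0, 0, 0, 0, 0, 0, 0], [0, 0, 0, 0, 0, 0, 0]]

```text
time: 6.7
tool_pos: [0.555, 0.042, 0.3276]
tool_rot: [-0.001, 0.843, 0.539, -0.001]
contact_force: [0.7, -0.5, -0.7]
gripper_width: 0.132
grasp_force: 59.4
```

Run:
```python
from h import *
f,*T=grab("top"); g,*S=grab("side"); s=manip.state();print(s["tool_pos"],s["tool_rot"],s["contact_force"],s["ft_torque"])
t=s["tool_pos"]; x,y=(proj(t-[0,0,.04],*S)-[30,45]).astype(int);u,v=(proj([.556,.0424,.24],*T)-[25,25]).astype(int)
A=cv2.resize(g[y:y+90,x:x+60],(400,600),interpolation=cv2.INTER_CUBIC);B=cv2.resize(f[v:v+50,u:u+50],(400,400),interpolation=cv2.INTER_CUBIC)
B=np.vstack([B,np.zeros((200,400,3),np.uint8)]);cv2.imwrite("pics/k4.png",np.hstack([A,B]));cv2.imwrite("pics/side4.png",g);print(x,y,u,v)
for dz in(0,-.0186,-.0866):print(proj(t+[0,0,dz],*S))
print(proj([.556,.0424,.173],*S))
```

```text
[0.55535534 0.04155353 0.32844903] [-2.89684128e-04  8.42841292e-01  5.38161770e-01 -6.17787575e-04] [ 0.97236889 -0.63056182 -1.19576465] [0.00321221 0.04500318 0.0261263 ]
289 106 275 168
[318.94537941 138.97570587]
[319.00158565 144.99317424]
[319.20029801 166.26742075]
[319.49805964 186.55453856]
```

View pics/k4.png

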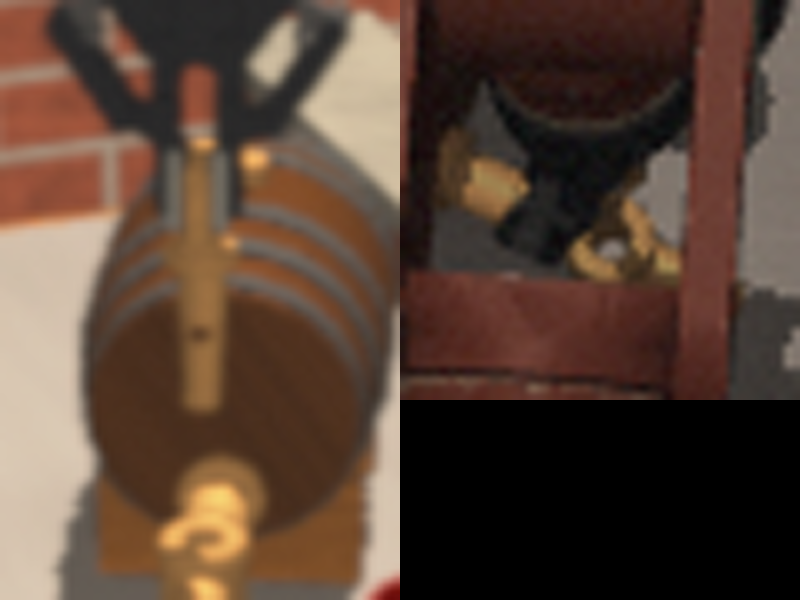

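In the side view the key hangs upright, tip at (319.9,167) and shank centred on the column of the mouth (319.3,186.5). In the top view the arm hides most of the tap. I lower it close to the mouth and compare there.

>>> play_rows:
  series:
    - [[0, 0, -0.03, 0, 0, 0, 0], [0, 0, -0.03, 0, 0, 0, 0], [0, 0, 0, 0, 0, 0, 0], [0, 0, 0, 0, 0, 0, 0]]

```text
time: 7.2
tool_pos: [0.5553, 0.042, 0.2692]
tool_rot: [-0.0, 0.843, 0.538, -0.001]
contact_force: [0.2, -0.1, -1.2]
gripper_width: 0.13
grasp_force: 59.3
```

Run:
```python
from h import *
fs=[];gs=[]
for i in range(4):
    g,*S=grab("side");gs.append(g.astype(float))
g=np.mean(gs,0).astype(np.uint8)
s=manip.state();t=s["tool_pos"];print(t,s["contact_force"])
x,y=289,140
A=cv2.resize(g[y:y+60,x:x+60],(600,600),interpolation=cv2.INTER_CUBIC);cv2.imwrite("pics/k5.png",A)
for dz in(0,-.0186,-.0866):print(((proj(t+[0,0,dz],*S)-[x,y]+.45)*10).round(1))
print(((proj([.556,.0424,.173],*S)-[x,y]+.45)*10).round(1))
G=g.astype(int).sum(2)
for r in range(152,192):print(r,G[r,306:334])
```

```text
[0.55651679 0.04254597 0.27170417] [ 0.1905613  -0.74183127 -1.24776701]
[308.2 173.2]
[308.8 230.8]
[310.6 434.4]
[309.5 470. ]
152 [207 224 224 213 194 168 145 162 244 312 305 302 316 313 295 286 297 229
 152 138 152 160 166 176 191 206 214 226]
153 [213 218 202 184 164 151 142 164 246 312 303 299 319 320 300 287 297 229
 154 142 156 159 160 160 166 174 183 193]
154 [205 194 176 159 150 145 140 163 244 310 303 303 323 325 304 291 297 229
 152 141 154 159 160 158 160 164 166 171]
155 [191 172 159 151 148 145 144 164 241 307 303 306 328 329 305 292 299 229
 153 140 151 156 158 160 161 160 162 163]
156 [170 157 154 151 149 146 145 166 241 305 305 309 328 327 303 292 301 237
 160 142 148 152 158 160 158 160 160 162]
157 [157 151 151 153 151 147 148 170 236 300 303 306 322 322 300 293 308 252
 179 151 149 148 154 159 159 160 162 162]
158 [150 147 150 152 152 149 150 167 227 286 298 304 318 319 300 293 318 286
 210 164 149 149 149 154 158 159 158 161]
159 [149 148 148 150 152 150 153 168 226 286 307 313 321 320 300 295 340 359
 305 217 162 149 148 151 155 158 159 158]
160 [150 149 148 14
[... 3088 characters left out ...]
235 235 236 242 286 395 485 484 420 352 331 329 340 377 465 532
 530 468 317 215 207 214 223 228 230 234]
187 [234 236 234 235 237 238 261 312 358 352 315 301 307 311 322 380 477 524
 513 447 316 239 229 231 233 234 234 234]
188 [234 236 234 238 241 242 249 266 283 287 287 290 293 295 313 398 489 499
 451 367 288 243 233 234 233 233 234 234]
189 [239 239 240 243 246 252 256 270 290 301 304 301 299 297 309 372 436 420
 363 305 263 238 235 232 233 233 234 236]
190 [247 248 247 248 251 254 256 269 292 307 316 318 319 316 320 336 353 336
 307 274 247 239 238 236 237 237 239 238]
191 [257 257 258 258 257 253 253 263 288 304 314 321 322 319 318 316 310 299
 282 262 246 246 247 246 247 246 245 245]
```

View pics/k5.png

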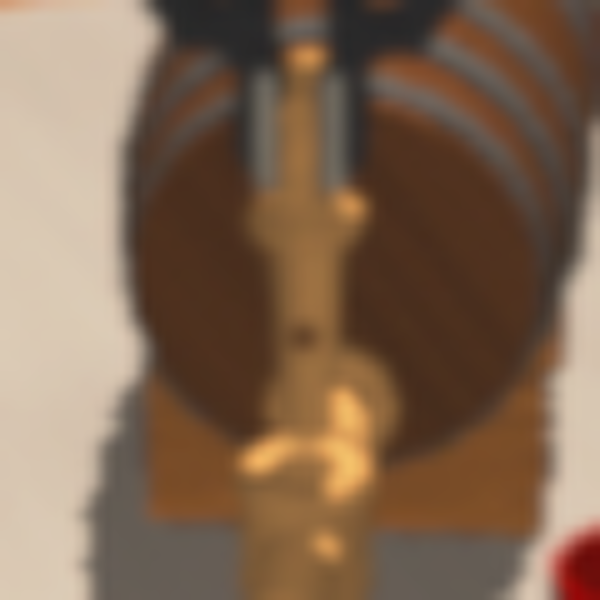

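The key hangs right over the mouth. The shank centre is at column 319.35 and the boss centre at 319.2. I lower it into the hole and watch the force.

>>> play_rows:
  series:
    - [[0, 0, -0.006, 0, 0, 0, 0], [0, 0, -0.006, 0, 0, 0, 0], [0, 0, -0.006, 0, 0, 0, 0], [0, 0, 0, 0, 0, 0, 0], [0, 0, 0, 0, 0, 0, 0]]

```text
time: 7.9
tool_pos: [0.5553, 0.0429, 0.2508]
tool_rot: [-0.0, 0.842, 0.539, -0.0]
contact_force: [-0.2, -0.3, -1.0]
gripper_width: 0.132
grasp_force: 59.3
```

>>> play_rows:
  series:
    - [[0, 0, -0.006, 0, 0, 0, 0], [0, 0, -0.006, 0, 0, 0, 0], [0, 0, -0.006, 0, 0, 0, 0], [0, 0, 0, 0, 0, 0, 0], [0, 0, 0, 0, 0, 0, 0]]

```text
time: 8.4
tool_pos: [0.5553, 0.0428, 0.2329]
tool_rot: [-0.0, 0.842, 0.539, -0.0]
contact_force: [0.4, 0.1, -0.4]
gripper_width: 0.127
grasp_force: 59.3
```

>>> play_rows:
  series:
    - [[0, 0, -0.005, 0, 0, 0, 0], [0, 0, -0.005, 0, 0, 0, 0], [0, 0, -0.003, 0, 0, 0, 0], [0, 0, 0, 0, 0, 0, 0], [0, 0, 0, 0, 0, 0, 0]]

```text
time: 8.9
tool_pos: [0.5555, 0.0428, 0.2202]
tool_rot: [-0.0, 0.842, 0.539, -0.0]
contact_force: [-0.3, -0.1, -0.5]
gripper_width: 0.132
grasp_force: 59.3
```

>>> play_rows:
  series:
    - [[0, 0, -0.004, 0, 0, 0, 0], [0, 0, -0.003, 0, 0, 0, 0], [0, 0, 0, 0, 0, 0, 0], [0, 0, 0, 0, 0, 0, 0]]

```text
time: 9.3
tool_pos: [0.5555, 0.0429, 0.2131]
tool_rot: [-0.0, 0.842, 0.539, -0.0]
contact_force: [0.5, -0.0, -0.6]
gripper_width: 0.128
grasp_force: 59.3
```

>>> play_rows:
  series:
    - [[0, 0, -0.003, 0, 0, 0, 0], [0, 0, 0, 0, 0, 0, 0], [0, 0, 0, 0, 0, 0, 0]]

```text
time: 9.6
tool_pos: [0.5555, 0.0428, 0.2101]
tool_rot: [-0.0, 0.842, 0.539, -0.0]
contact_force: [-0.4, 0.5, -1.0]
gripper_width: 0.131
grasp_force: 59.4
```

>>> play_rows:
  series:
    - [[0, 0, -0.002, 0, 0, 0, 0], [0, 0, 0, 0, 0, 0, 0], [0, 0, 0, 0, 0, 0, 0]]

```text
time: 9.9
tool_pos: [0.5555, 0.0428, 0.2083]
tool_rot: [0.0, 0.842, 0.539, -0.0]
contact_force: [-0.2, -0.2, -0.2]
gripper_width: 0.129
grasp_force: 59.6
```

>>> play_rows:
  series:
    - [[0, 0, -0.002, 0, 0, 0, 0], [0, 0, 0, 0, 0, 0, 0], [0, 0, 0, 0, 0, 0, 0]]

```text
time: 10.2
tool_pos: [0.5556, 0.0427, 0.2067]
tool_rot: [0.0, 0.842, 0.539, 0.0]
contact_force: [-2.5, -1.3, 3.4]
gripper_width: 0.13
grasp_force: 60.0
```

First contact came at about z = 0.208, as expected. I relieve the small side force and press on.

>>> play_rows:
  series:
    - [[-0.0002, -0.0001, -0.0005, 0, 0, 0, 0], [0, 0, -0.0005, 0, 0, 0, 0], [0, 0, 0, 0, 0, 0, 0], [0, 0, 0, 0, 0, 0, 0]]

```text
time: 10.6
tool_pos: [0.5556, 0.0427, 0.206]
tool_rot: [0.0, 0.842, 0.539, 0.0]
contact_force: [-2.0, 0.0, 5.0]
gripper_width: 0.129
grasp_force: 60.3
```

>>> play_rows:
  series:
    - [[-0.0001, 0, -0.001, 0, 0, 0, 0], [0, 0, -0.001, 0, 0, 0, 0], [0, 0, 0, 0, 0, 0, 0], [0, 0, 0, 0, 0, 0, 0]]

```text
time: 11.0
tool_pos: [0.5557, 0.0427, 0.2047]
tool_rot: [0.0, 0.842, 0.539, 0.001]
contact_force: [-3.2, -0.5, 7.4]
gripper_width: 0.131
grasp_force: 60.8
```

>>> play_rows:
  series:
    - [[-0.0003, 0, -0.001, 0, 0, 0, 0], [0, 0, -0.001, 0, 0, 0, 0], [0, 0, -0.0007, 0, 0, 0, 0], [0, 0, 0, 0, 0, 0, 0], [0, 0, 0, 0, 0, 0, 0]]

```text
time: 11.5
tool_pos: [0.5557, 0.0427, 0.2033]
tool_rot: [0.001, 0.842, 0.539, 0.001]
contact_force: [-4.2, -0.0, 11.5]
gripper_width: 0.132
grasp_force: 61.3
```

>>> play_rows:
  series:
    - [[-0.0005, 0, 0, 0, 0, 4, 0], [0, 0, -0.0002, 0, 0, 4, 0], [0, 0, -0.0002, 0, 0, 4, 0]]

```text
time: 11.8
tool_pos: [0.5561, 0.0425, 0.2026]
tool_rot: [0.002, 0.781, 0.625, 0.002]
contact_force: [-0.3, -1.4, 7.9]
gripper_width: 0.134
grasp_force: 60.7
```

>>> play_rows:
  series:
    - [[0, 0, -0.0008, 0, 0, 4, 0], [0, 0, -0.0006, 0, 0, 4, 0], [0, 0, -0.0004, 0, 0, 4, 0]]

```text
time: 12.1
tool_pos: [0.5568, 0.0423, 0.2018]
tool_rot: [0.003, 0.711, 0.703, 0.002]
contact_force: [0.2, -0.8, 10.6]
gripper_width: 0.131
grasp_force: 61.2
```

>>> play_rows:
  series:
    - [[0, 0, -0.0004, 0, 0, 4, 0], [0, 0, -0.0004, 0, 0, 4, 0], [0, 0, -0.0004, 0, 0, 4, 0]]

```text
time: 12.4
tool_pos: [0.5574, 0.0424, 0.2011]
tool_rot: [0.004, 0.634, 0.774, 0.003]
contact_force: [0.5, -1.1, 11.0]
gripper_width: 0.132
grasp_force: 61.2
```

>>> play_rows:
  series:
    - [[0, 0, -0.0006, 0, 0, 4, 0], [0, 0, -0.0005, 0, 0, 4, 0], [0, 0, -0.0005, 0, 0, 4, 0]]

```text
time: 12.7
tool_pos: [0.5581, 0.0425, 0.2004]
tool_rot: [0.005, 0.549, 0.836, 0.003]
contact_force: [2.7, -0.2, 13.0]
gripper_width: 0.126
grasp_force: 61.5
```

>>> play_rows:
  series:
    - [[0, 0, -0.0005, 0, 0, 4, 0], [0, 0, -0.0004, 0, 0, 4, 0], [0, 0, -0.0004, 0, 0, 4, 0]]

```text
time: 13.0
tool_pos: [0.5587, 0.0428, 0.1995]
tool_rot: [0.006, 0.459, 0.888, 0.003]
contact_force: [3.0, 0.8, 13.4]
gripper_width: 0.129
grasp_force: 61.5
```

>>> play_rows:
  series:
    - [[0.0005, 0, -0.0001, 0, 0, 4, 0], [0.0003, 0, -0.0003, 0, 0, 4, 0], [0, 0, -0.0003, 0, 0, 4, 0]]

```text
time: 13.3
tool_pos: [0.5594, 0.0432, 0.1988]
tool_rot: [0.006, 0.364, 0.932, 0.003]
contact_force: [3.5, 2.6, 13.4]
gripper_width: 0.129
grasp_force: 61.4
```

>>> play_rows:
  series:
    - [[0, 0.0002, -0.0003, 0, 0, 4, 0], [0, 0, -0.0003, 0, 0, 4, 0], [0, 0, -0.0002, 0, 0, 4, 0]]

```text
time: 13.6
tool_pos: [0.5598, 0.0437, 0.1981]
tool_rot: [0.006, 0.264, 0.964, 0.003]
contact_force: [4.2, 2.7, 12.2]
gripper_width: 0.133
grasp_force: 61.4
```

The turn is nearly done at 84°. Now I work the key back and forth around crosswise under a steady push.

>>> play_rows:
  series:
    - [[0.0008, 0.0005, -0.0002, 0, 0, 5, 0], [0, 0, -0.0003, 0, 0, 5, 0], [0, 0, -0.0003, 0, 0, 5, 0], [0, 0, -0.0003, 0, 0, 5, 0]]

```text
time: 14.0
tool_pos: [0.5604, 0.0448, 0.197]
tool_rot: [0.006, 0.092, 0.996, 0.002]
contact_force: [3.0, 5.6, 13.7]
gripper_width: 0.128
grasp_force: 61.4
```

>>> play_rows:
  series:
    - [[0, 0, -0.0002, 0, 0, -5, 0], [0, 0, -0.0002, 0, 0, -5, 0], [0, 0, -0.0002, 0, 0, -5, 0]]

```text
time: 14.3
tool_pos: [0.5602, 0.0439, 0.1964]
tool_rot: [0.006, 0.224, 0.974, 0.002]
contact_force: [1.7, 0.1, 13.7]
gripper_width: 0.133
grasp_force: 61.6
```

>>> play_rows:
  series:
    - [[0, 0, -0.0001, 0, 0, -5, 0], [0, 0, -0.0002, 0, 0, -5, 0], [0, 0, -0.0002, 0, 0, -5, 0]]

```text
time: 14.6
tool_pos: [0.5597, 0.0433, 0.1958]
tool_rot: [0.005, 0.35, 0.937, 0.002]
contact_force: [-0.5, -1.0, 15.8]
gripper_width: 0.131
grasp_force: 61.8
```

>>> play_rows:
  series:
    - [[0, 0, -0.0001, 0, 0, 5, 0], [0, 0, -0.0002, 0, 0, 5, 0], [0, 0, -0.0002, 0, 0, 5, 0], [0, 0, -0.0002, 0, 0, 5, 0]]

```text
time: 15.0
tool_pos: [0.5603, 0.0443, 0.1951]
tool_rot: [0.006, 0.179, 0.984, 0.002]
contact_force: [3.7, 2.3, 13.1]
gripper_width: 0.132
grasp_force: 61.5
```

>>> play_rows:
  series:
    - [[0, 0, -0.0001, 0, 0, 5, 0], [0, 0, -0.0002, 0, 0, 5, 0], [0, 0, -0.0001, 0, 0, -5, 0], [0, 0, -0.0002, 0, 0, -5, 0]]

```text
time: 15.4
tool_pos: [0.5603, 0.0442, 0.1945]
tool_rot: [0.006, 0.182, 0.983, 0.002]
contact_force: [2.4, 2.0, 12.4]
gripper_width: 0.135
grasp_force: 61.5
```

>>> play_rows:
  series:
    - [[0, 0, -0.0001, 0, 0, -5, 0], [0, 0, -0.0001, 0, 0, -5, 0], [0, 0, -0.0001, 0, 0, -5, 0], [0, 0, -0.0001, 0, 0, -5, 0]]

```text
time: 15.8
tool_pos: [0.5597, 0.0433, 0.1939]
tool_rot: [0.005, 0.35, 0.937, 0.002]
contact_force: [1.9, -1.9, 12.3]
gripper_width: 0.13
grasp_force: 61.6
```

>>> play_rows:
  series:
    - [[0, 0, -0.0001, 0, 0, 5, 0], [0, 0, -0.0001, 0, 0, 5, 0], [0, 0, -0.0002, 0, 0, 5, 0], [0, 0, -0.0002, 0, 0, 5, 0], [0, 0, -0.0002, 0, 0, 5, 0]]

```text
time: 16.3
tool_pos: [0.5604, 0.0446, 0.1931]
tool_rot: [0.006, 0.136, 0.991, 0.002]
contact_force: [3.8, 4.0, 12.0]
gripper_width: 0.133
grasp_force: 61.3
```

>>> play_rows:
  series:
    - [[0, 0, -0.0002, 0, 0, -5, 0], [0, 0, -0.0002, 0, 0, -5, 0], [0, 0, -0.0001, 0, 0, -5, 0], [0, 0, -0.0001, 0, 0, -5, 0], [0, 0, -0.0001, 0, 0, -5, 0]]

```text
time: 16.8
tool_pos: [0.5597, 0.0434, 0.1923]
tool_rot: [0.005, 0.35, 0.937, 0.002]
contact_force: [1.4, -0.4, 12.9]
gripper_width: 0.129
grasp_force: 61.6
```

>>> play_rows:
  series:
    - [[0, 0, -0.0001, 0, 0, 5, 0], [0, 0, -0.0001, 0, 0, 5, 0], [0, 0, -0.0001, 0, 0, 5, 0], [0, 0, -0.0001, 0, 0, 5, 0], [0, 0, -0.0001, 0, 0, 5, 0]]

```text
time: 17.3
tool_pos: [0.5603, 0.0446, 0.1916]
tool_rot: [0.006, 0.136, 0.991, 0.002]
contact_force: [4.4, 4.1, 10.8]
gripper_width: 0.128
grasp_force: 61.1
```

>>> play_rows:
  series:
    - [[0, 0, 0, 0, 0, -5, 0], [0, 0, 0, 0, 0, -4, 0], [0, 0, 0, 0, 0, 0, 0]]

```text
time: 17.6
tool_pos: [0.5601, 0.0441, 0.1913]
tool_rot: [0.006, 0.215, 0.977, 0.002]
contact_force: [4.2, 1.6, 10.1]
gripper_width: 0.127
grasp_force: 61.0
```

Run:
```python
from h import *
g=np.mean([grab("side")[0].astype(float) for i in range(3)],0).astype(np.uint8)
s=manip.state();print(s["tool_pos"],s["tool_rot"],s["contact_force"])
x,y=289,145
A=cv2.resize(g[y:y+60,x:x+60],(600,600),interpolation=cv2.INTER_CUBIC);cv2.imwrite("pics/k6.png",A)
```

```text
[0.56013679 0.0440989  0.19132499] [0.00586148 0.21441295 0.97672328 0.0020898 ] [ 2.64476022  1.21691922 10.32264029]
```

View pics/k6.png

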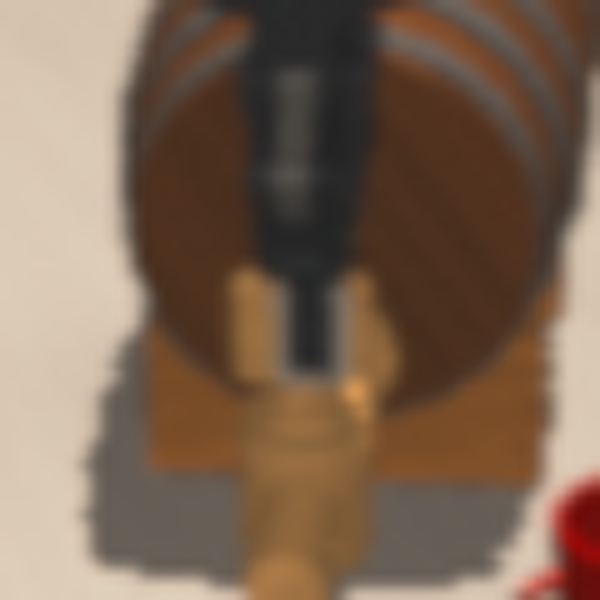

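The thumb-piece stands crosswise, with the shoulder practically down on the boss (shoulder row about 187, boss below it). I ease off the push, let go and lift away.

>>> play_rows:
  series:
    - [[0.0004, 0.0002, 0.001, 0, 0, 0, 0], [0, 0, 0.001, 0, 0, 0, 0], [0, 0, 0, 0, 0, 0, 0], [0, 0, 0, 0, 0, 0, 0]]

```text
time: 18.15
tool_pos: [0.5601, 0.0442, 0.1914]
tool_rot: [0.005, 0.214, 0.977, 0.002]
contact_force: [6.2, 0.9, 4.3]
gripper_width: 0.128
grasp_force: 59.9
```

>>> play_rows:
  series:
    - [[0, 0, 0, 0, 0, 0, 0.2], [0, 0, 0, 0, 0, 0, 0.4], [0, 0, 0, 0, 0, 0, 0.6], [0, 0, 0, 0, 0, 0, 0.6], [0, 0, 0, 0, 0, 0, 0.6], [0, 0, 0.02, 0, 0, 0, 0.6], [0, 0, 0.03, 0, 0, 0, 0.6], [0, 0, 0.04, 0, 0, 0, 0.6], [0, 0, 0.04, 0, 0, 0, 0.6], [0, 0, 0, 0, 0, 0, 0.6]]

```text
time: 19.15
tool_pos: [0.559, 0.0435, 0.3268]
tool_rot: [0.006, 0.214, 0.977, 0.001]
contact_force: [0.4, 0.2, 1.2]
gripper_width: 0.602
grasp_force: 0.0
```

>>> play_rows:
  series:
    - [[-0.03, 0, 0.03, 0, 0, 0, 0.6], [-0.03, 0.0, 0.03, 0, 0, 0, 0.6], [-0.04, 0, 0, 0, 0, 0, 0.6], [0, 0, 0, 0, 0, 0, 0.6]]

```text
time: 19.55
tool_pos: [0.454, 0.0439, 0.3804]
tool_rot: [0.002, 0.214, 0.977, 0.0]
contact_force: [0.1, 0.9, -0.2]
gripper_width: 0.602
grasp_force: 0.0
```

Run:
```python
from h import *
g,*S=grab("side");f,*T=grab("top");s=manip.state();print(s["time"],s["tool_pos"],s["contact_force"])
x,y=289,145;u,v=280,178
A=cv2.resize(g[y:y+60,x:x+40],(400,600),interpolation=cv2.INTER_CUBIC);B=cv2.resize(f[v:v+60,u:u+40],(400,600),interpolation=cv2.INTER_CUBIC);cv2.imwrite("pics/k7.png",np.hstack([A,B]))
for h in(0,.004,.007,.018):print(h,((proj([.556,.0424,.173+h],*S)-[x,y]+.45)*10).round(0))
```

```text
19.65 [0.45604079 0.04363537 0.37867335] [-0.02000408  0.61551431 -0.81167371]
0 [309. 420.]
0.004 [309. 408.]
0.007 [309. 400.]
0.018 [309. 368.]
```

View pics/k7.png

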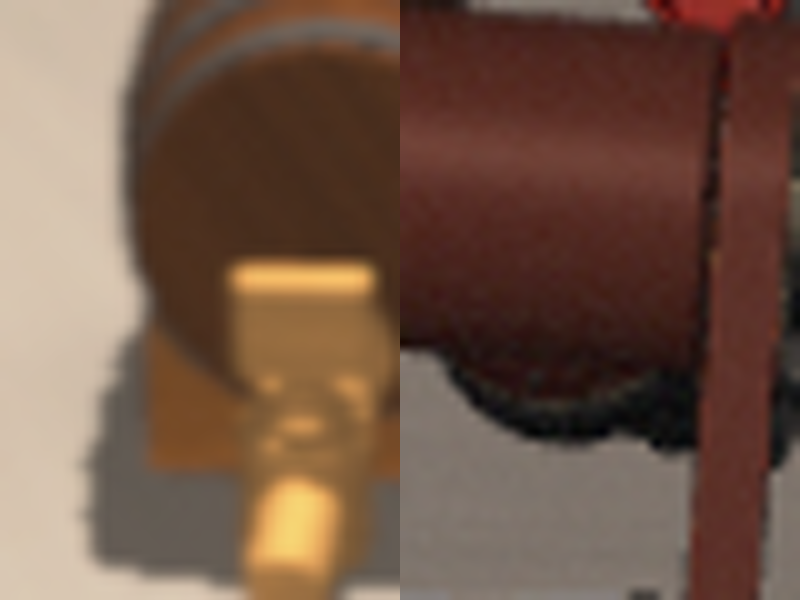

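The side view shows the key released, crosswise and down on the boss, with the thumb-piece top at rows 171–174, which puts the shoulder within about 2 mm of the mouth. As a last check I look for tap sag by comparing the spout before and after.

Run:
```python
from h import *
g,*S=grab("side");a=cv2.imread("pics/side0.png")
for n,(x,y,w,h) in {"spout":(309,193,20,24),"cask (fixed)":(302,140,40,25),"cup":(340,190,26,28),"brush":(345,232,18,25)}.items():
    t=a[y:y+h,x:x+w].astype(np.float32);best=[]
    for d in np.arange(-1.5,1.51,.1):
        M=np.float32([[1,0,0],[0,1,-d]]);w2=cv2.warpAffine(g,M,(640,400),flags=cv2.INTER_CUBIC)[y:y+h,x:x+w].astype(np.float32)
        best.append((np.abs(w2-t).mean(),round(d,1)))
    print(n,min(best),"at 0:",best[15][0])
print("px/mm",proj([.535,-.007,.149],*S)-proj([.535,-.007,.150],*S))
```

```text
spout (np.float32(3.963889), np.float64(0.0)) at 0: 3.963889
cask (fixed) (np.float32(1.182), np.float64(0.0)) at 0: 1.182
cup (np.float32(1.7706044), np.float64(0.0)) at 0: 1.7706044
brush (np.float32(2.148148), np.float64(0.1)) at 0: 2.2407408
px/mm [0.00312812 0.29096797]
```

```bash
python3 -c "
from plant import manip
print(manip.job_done())"
```

```text
the job is handed in; nothing more can be done
None
```

The key is wedged crosswise in the tap with its shoulder about 1–2 mm above it (estimated from the camera and the arm's height). The tap shows no visible sag, despite one push reading of 15.8 N against the 15 N limit. The cup and brush have not moved, the tamper and jar were never approached, and the job was handed in at about 20 s.

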